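Hitch the card-reader dock onto its counter ball

ROBOT

A 6-joint arm with a two-finger parallel gripper is mounted at the origin on the work surface. World frame = base frame: x ahead of the robot, y to its left, z up, the work surface at z = 0. Lengths are in m, angles in rad, forces in N, time in s.
With the tool pointing down it reaches from about 0.35 to 0.875 m from the base axis. Payload 4.2 kg.
Tool frame: the origin (TCP) lies midway between the tips of the shut fingers; the grasp point (between the pads) lies 19 mm behind it (arm.grip_point_offset is the distance from the TCP to the grasp point, in m); y points along the fingers, z is the direction in which the jaws open and shut, and the axes are right-handed (so a half turn about y gives the same grasp; the last joint's range is limited). The gripper opens to 87 mm and grips with 3 to 60 N. Pads are 19 mm wide; open, the fingers measure 117 mm over their backs; the gripper's body (75 mm by 190 mm) begins 51 mm behind the grasp point.
Start: joints at [1.392, 0.385, 0.008, 0, -1.194, -0.259], TCP at [0.265, 0.566, 0.223] pointing down, gripper open.
Joint ranges: [-3.14, 3.14], [-1.21, 2.06], [-1.07, 1.41], [-3.16, 2.05], [-2.99, -0.16], [-3.1, 3.1]. Speed limits (rad/s): [2.79, 2.79, 3.14, 3.14, 3.14, 3.14].

INTERFACE

Orientations are given as a unit quaternion [x, y, z, w].
In Python, from plant import arm, read_camera, order gives the robot as it stands.
- The arm moves only by the shell command python3 -m jog 'ROWS' [FORCE]. ROWS is JSON, one flat list of numbers, 7 for each row, row after row: the shift along the tool's x, y, z scaled (see below), then the turn, a rotation vector about the tool's x, y, z scaled (see below), then the opening, from 0 (shut) to 1 (fully open). A call has 1 to 5 rows; each row shifts and turns the commanded pose from where the row before left it, along the tool's axes as they then stand; what a row does not reach is not made up. The controller multiplies each number of a shift by 25 mm and each number of a turn by 90 degrees. A row lasts 1/8 s, in which the tool goes at most 62.5 mm and 10.7 degrees, less where a joint would pass 70% of its speed; a pose out of reach is approached as far as the arm can. A call with a number of a shift or a turn outside -1 to 1 is refused whole. A call with a gripper value outside its range is refused whole. The fingers move at their own pace and stop on an object; FORCE is the grip in N (left out, the last holds). Time passes only in rows, so rows that do not move let the fingers close. It gives the time, the measured TCP pose, the force and the opening at its end, in the units of the state.
- arm.read_state(): the state, without advancing time (a new reading comes with each control period).
- read_camera(name): name is "scene" or "top" or "wrist"; returns a dict with "image" (400x640x3 uint8, red, green, blue), "mtx" (3x3 intrinsics, pixels), "dist" ([k1, k2, p1, p2, k3] as OpenCV has them; the pictures are not rectified), "extrinsics" (4x4, takes a point from world to camera coordinates); the wrist camera has in their place "mount" (4x4, takes a point from camera to tool coordinates, whose origin is the TCP and whose axes are the tool frame's). Camera axes: x right, y down, z forward; pixel columns grow to the right and rows downward; lengths in m; the calibration is good to about 2 mm. A picture is of the moment at which its call begins: read the wrist's pose just before it. There is no depth.
- order.close_job(): hands the job in, once; it reports no verdict.
The state is a dict: "clock": time; "q": joint angles; "dq": joint speeds; "tau": joint torques, N m; "ee_pos": TCP position; "eef_rot": TCP orientation; "ft_force": force on the tool from outside, world axes, zero at the start; "wrist_torque": the same for the moment, N m; "grip_width": opening from 0.0 (shut) to 1.0 (fully open).
Only numpy, scipy, OpenCV 4.12 (cv2) and the standard library are available. Lean on these libraries where they do the work, as an engineer would, in place of code of your own. Each camera call takes 0.05 s, during which the arm holds its last target.

TASK

Pick the card-reader dock up by its black grip and set its socket over the steel ball of the stand, with the reader end over the stand's plate. With the red latch lever still up, press down on top of the metal head until the stiff socket is fully home on the ball, then press the lever all the way down so that its tongue locks under the ball: feel for the stops and never push harder than about 25 N. Leave the dock let go with its rear feet on the plate, and everything else on the counter as it was.

Things in the scene. Friction and masses are not known exactly. Their poses are not given: they have to be found in the camera images.
- dock: The card-reader dock, loose, 0.55 to 0.8 kg, 270 mm long: grey metal coupler head with a red latch lever, black grip, white reader. Origin level with its four rubber feet, below the socket centre; x runs from the socket to the reader end, z up. Parked it stands level on the counter. The reader spans x 145 to 249 mm, 78 mm wide, up to 65 mm high; the centre of mass is near x 114 mm
- dock_grip (a point): Centre of the dock's upright black ribbed grip, where fingers hold it: 121 mm from the socket along the dock's x, 60 mm above the feet. The grip is 32 mm long (dock's x) and 22 mm thick (dock's y: grasp across this); its top is 18 mm above this point and it is free 18 mm below it
- coupler_head: The dock's coupler head, 44 mm wide, origin at the centre of its socket (30 mm above the feet), where the ball's centre comes when home. Round flat top 25 mm above the origin: press here (pushing at the grip only tips the dock). A stiff pad in the roof holds it perched 2 to 12 mm high (wherever the pad was last left) by its weight; pressing takes about 12 to 18 N all the way, it stays where left, then stops hard. Mouth 5 mm below the origin
- tail (a point): Mid-point between the undersides of the dock's two rear rubber feet, 225 mm from the socket along the dock's x. When hitched these two feet rest on the stand's plate and the front two hang a few mm above it, so the dock then leans back by under 4 degrees; on release it settles onto these feet
- stand: Fixed steel base plate of the reader stand, 295 x 100 x 5 mm, screwed to the counter. Origin on the counter directly below the ball; the plate reaches from x -40 to +255 mm, and the dock's x is to lie along this x, its reader end over the plate; z up
- ball_foot (a point): Point on the plate's top face straight below the ball (5 mm above the counter). A steel ball of 30 mm diameter (the socket's bore is 31 mm) stands over it on a 15 mm threaded neck. The stud is screwed up or down: the ball's centre is anywhere from 32 to 44 mm above this point and its height is not reported, so it must be felt (or seen)
- latch_bar (a point): Centre of the red cross bar (12 mm thick, 36 mm wide across the dock) at the end of the latch lever, to be pressed down. It swings about latch_hinge at 50 mm radius: up, it stands 55 degrees above the dock's x; fully down, 10 degrees, having moved about 20 mm towards the grip
- latch_hinge (a point): Axis of the latch lever, 26 mm from the socket centre along the dock's x and 4 mm above it; the axis runs along the dock's y
- latch (a joint): Latch lever angle in rad: 0 is up (open), 0.785 is fully down on its stop. Needs about 5 N at the bar at first and 8 N at the end and stays where it is left. Its tongue swings in under the ball, and jams on the ball's side if the socket is not home
- ring_box_a: navy ring box, 47 x 47 x 39 mm, loose on the counter, not to be disturbed; origin under its centre
- ring_box_b: beige ring box, 47 x 47 x 39 mm, loose, not to be disturbed; origin under its centre
- stapler: black stapler, 140 x 34 x 48 mm, loose, not to be disturbed; origin under its centre
- tape_dispenser: tape dispenser, 150 x 55 x 84 mm, loose, not to be disturbed; origin under its centre
- pen_cup: white ceramic cup, 72 mm wide, 95 mm high, loose, not to be disturbed; origin under its centre
- trinket_dish: brass trinket dish, 100 mm wide, 15 mm high, loose, not to be disturbed; origin under its centre
- wooden_hand: wooden hand ring display on a 100 mm block, 250 mm high, loose, not to be disturbed; origin under its centre

How it is judged:
By the outcome, as a careful person would: the job done as asked, in the order asked, and still so for the second after the job is handed in, with the robot touching nothing.
It also fails if it takes over 72 s, if anything falls off the work surface, if the arm or the gripper's body presses on something with over 40 N, if the wrist force passes 120 N, or if a joint passes its speed limit or range.

## Working session

There is one attempt and no reset: what is moved stays moved. The work goes in short steps, Python scripts to look and compute and a shell command to move; the robot and the scene stay as the last step left them, time stands still between calls to the robot, and variables do not carry over. Pictures are saved under pics/ and viewed, and the job is handed in when it is done.

```bash
ls; mkdir -p pics
python3 - <<'E'
from plant import arm, read_camera, order
import cv2,numpy as np
s=arm.read_state(); print({k:np.round(v,3).tolist() for k,v in s.items()}); print(arm.grip_point_offset)
for n in ["scene","top","wrist"]:
    c=read_camera(n); cv2.imwrite(f"pics/{n}0.png",c["image"][:,:,::-1])
    print(n,c["mtx"].tolist(),c["dist"],np.round(c.get("extrinsics",c.get("mount")),4).tolist())
E
```

```text
pics
{'clock': 0.0, 'q': [1.392, 0.386, 0.007, -0.0, -1.194, -0.259], 'dq': [0.0, 0.001, -0.001, -0.0, -0.0, 0.001], 'tau': [-0.0, -39.066, 18.741, 4.22, 0.011, -0.0], 'ee_pos': [0.265, 0.565, 0.221], 'eef_rot': [-0.153, -0.689, 0.691, 0.154], 'ft_force': [0.854, -0.244, -0.87], 'wrist_torque': [0.01, -0.02, 0.017], 'grip_width': 1.0}
0.0187
scene [[452.08203383916157, 0.0, 319.35875921069936], [0.0, 452.08203383916157, 199.42557906209666], [0.0, 0.0, 1.0]] [-0.01063076  0.          0.          0.          0.        ] [[0.5825, 0.8128, -0.0042, -0.3006], [0.5469, -0.3957, -0.7378, -0.235], [-0.6013, 0.4274, -0.6751, 1.5817], [0.0, 0.0, 0.0, 1.0]]
top [[362.6874983986782, 0.0, 325.6249451912492], [0.0, 362.6874983986782, 198.41754448909458], [0.0, 0.0, 1.0]] [-0.04516507  0.          0.          0.          0.        ] [[-0.0055, -1.0, -0.0018, 0.0134], [-0.9919, 0.0057, -0.1272, 0.5581], [0.1272, 0.0011, -0.9919, 1.1988], [0.0, 0.0, 0.0, 1.0]]
wrist [[285.14856967420695, 0.0, 323.63342567065916], [0.0, 285.14856967420695, 194.6091990904685], [0.0, 0.0, 1.0]] [-0.05303908  0.          0.          0.          0.        ] [[-0.0005, 0.9525, 0.3046, -0.0845], [-0.0004, -0.3046, 0.9525, -0.1614], [1.0, 0.0004, 0.0005, 0.0007], [0.0, 0.0, 0.0, 1.0]]
```

View pics/scene0.png

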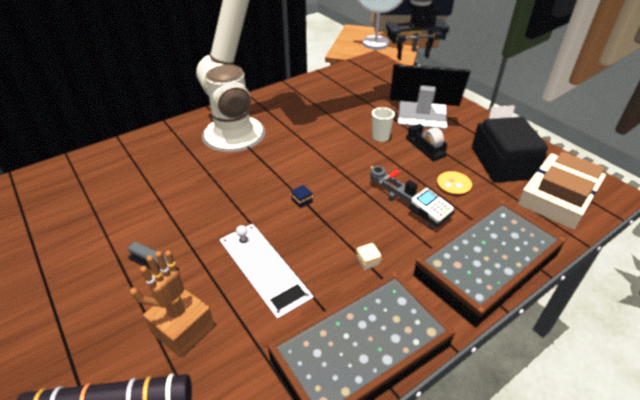

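View pics/top0.png

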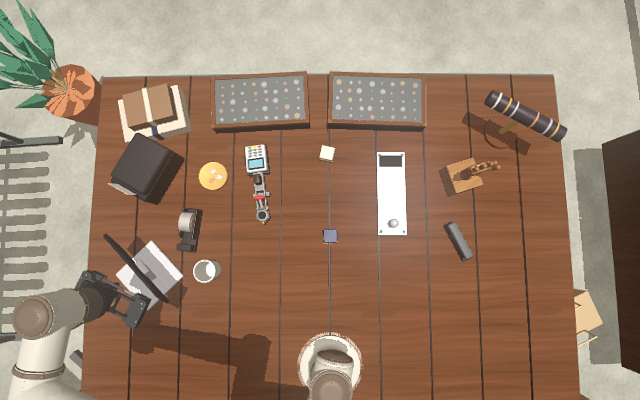

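View pics/wrist0.png

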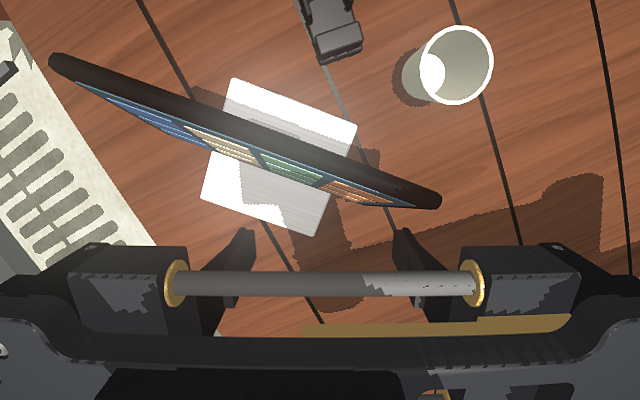

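The scene view shows the dock at about (410,195) and the stand plate at (265,265). In the top view the dock is at about (260,185) and the plate at (391,193), both with their heads towards the robot. Next I'll crop and enlarge the top and scene views.

```bash
cat > h.py <<'E'
import cv2,numpy as np
from plant import arm, read_camera, order
from scipy.spatial.transform import Rotation as R
def rays(c,px,T=None):
    """origin, dirs in world"""
    px=np.array(px,float).reshape(-1,1,2)
    u=cv2.undistortPoints(px,c["mtx"],c["dist"]).reshape(-1,2)
    d=np.c_[u,np.ones(len(u))]
    if "extrinsics" in c:
        E=np.linalg.inv(c["extrinsics"])
    else: E=T@c["mount"]
    return E[:3,3],d@E[:3,:3].T
def toolT(s):
    T=np.eye(4);T[:3,:3]=R.from_quat(s["eef_rot"]).as_matrix();T[:3,3]=s["ee_pos"];return T
def plane(c,px,z,T=None):
    o,d=rays(c,px,T); t=(z-o[2])/d[:,2]; return o+d*t[:,None]
def proj(c,P,T=None):
    P=np.array(P,float).reshape(-1,3)
    M=c["extrinsics"] if "extrinsics" in c else np.linalg.inv(T@c["mount"])
    r,_=cv2.Rodrigues(M[:3,:3])
    return cv2.projectPoints(P,r,M[:3,3],c["mtx"],c["dist"])[0].reshape(-1,2)
def tri(o1,d1,o2,d2):
    d1=d1/np.linalg.norm(d1);d2=d2/np.linalg.norm(d2)
    A=np.c_[d1,-d2];t=np.linalg.lstsq(A,o2-o1,rcond=None)[0]
    a=o1+d1*t[0];b=o2+d2*t[1];return (a+b)/2,np.linalg.norm(a-b)
def crop(img,x0,y0,w,h,k,fn):
    cv2.imwrite(fn,cv2.resize(img[y0:y0+h,x0:x0+w,::-1],None,fx=k,fy=k,interpolation=cv2.INTER_CUBIC))
def snap():
    s=arm.read_state();print(round(s["clock"],3),np.round(s["ee_pos"],4),np.round(s["ft_force"],1),round(float(s["grip_width"]),3));return s
E
python3 - <<'E'
import cv2
from h import crop
a=cv2.imread("pics/top0.png")[:,:,::-1];b=cv2.imread("pics/scene0.png")[:,:,::-1]
crop(a,225,135,190,110,4,"pics/t_a.png")
crop(b,350,150,120,90,6,"pics/s_d.png")
crop(b,210,215,120,100,6,"pics/s_s.png")
E
```

```text
(no output)
```

View pics/t_a.png

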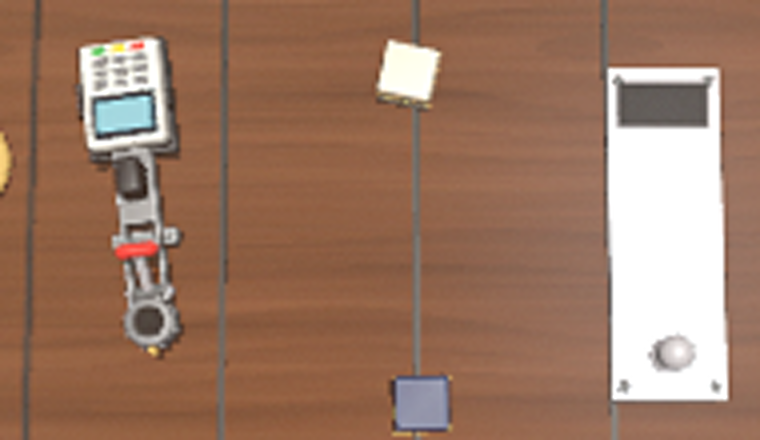

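View pics/s_d.png

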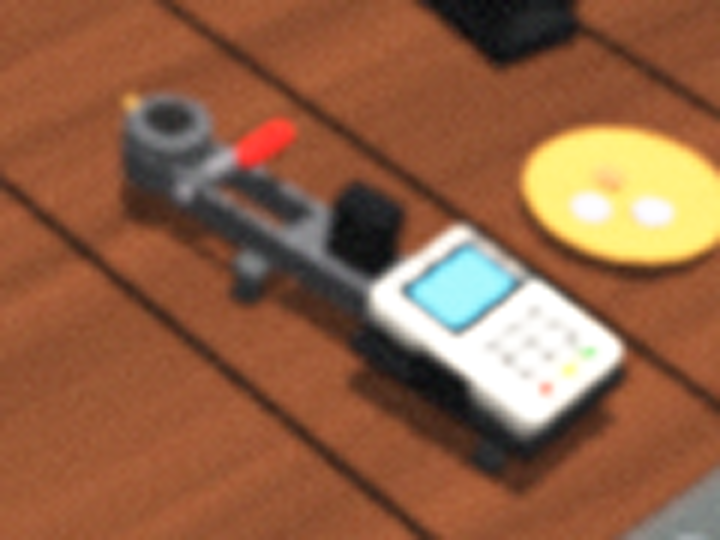

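View pics/s_s.png

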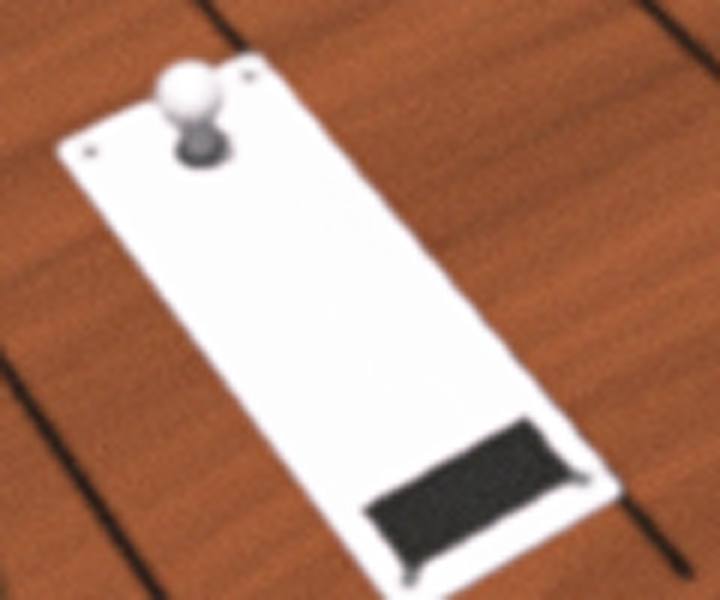

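Run:
```python
from h import *
t=read_camera("top");s=read_camera("scene")
f=lambda p:(p[0]/4+225-.375,p[1]/4+135-.375)
# plate by mask
im=t["image"].astype(int)
m=((im.min(2)>225)).astype(np.uint8);m[:, :370]=0;m[:,415:]=0;m[:145]=0;m[245:]=0
cs,_=cv2.findContours(m,0,2);c=max(cs,key=cv2.contourArea)
pts=np.array([f(p) for p in [(608,67),(719,68),(727,400),(612,401)]])
print(cv2.minAreaRect(c)); P=plane(t,pts,.005);print("plate corners\n",P.round(4))
ctr=P.mean(0); ax=(P[0]+P[1]-P[2]-P[3])/2; print(ctr,np.linalg.norm(ax),np.degrees(np.arctan2(ax[1],ax[0])))
a=ax/np.linalg.norm(ax); print("origin", ctr-a*.1075, (P[0]-P[1]))
hs=lambda p:(p[0]/6+350-.42,p[1]/6+150-.42); ss=lambda p:(p[0]/6+210-.42,p[1]/6+215-.42)
def two(pt,ps):
    o1,d1=rays(t,[pt]);o2,d2=rays(s,[ps]);return tri(o1,d1[0],o2,d2[0])
print("ball",two(f((675,352)),ss((190,95))))
print("neck base scene",plane(s,[ss((203,150))],.007))
print("scene plate corners",plane(s,[ss((258,52)),ss((58,150)),ss((622,492))],.005).round(4))
print("head",two(f((150,320)),hs((170,120))),plane(t,[f((150,320))],.055),plane(s,[hs((170,120))],.055))
print("gripTop",two(f((129,172)),hs((372,200))),plane(t,[f((131,172))],.078))
print("bar",two(f((137,249)),hs((265,145))))
print("reader top corners",plane(t,[f(p) for p in [(80,46),(160,38),(172,140),(92,150)]],.062).round(4))
```

```text
((391.23345947265625, 193.00592041015625), (82.6240463256836, 28.281906127929688), 88.72696685791016)
plate corners
 [[ 0.7295 -0.1718  0.005 ]
 [ 0.7282 -0.2707  0.005 ]
 [ 0.4344 -0.2678  0.005 ]
 [ 0.4343 -0.1683  0.005 ]]
[ 0.58162421 -0.21965098  0.005     ] 0.2945425457198556 -0.6215789980147188
origin [ 0.47413054 -0.21848478  0.005     ] [0.00128619 0.09887791 0.        ]
ball (array([ 0.47359847, -0.21827226,  0.04021956]), np.float64(0.0019721711918385624))
neck base scene [[ 0.4756314  -0.21855488  0.007     ]]
scene plate corners [[ 0.4349 -0.1681  0.005 ]
 [ 0.4362 -0.27    0.005 ]
 [ 0.7311 -0.1717  0.005 ]]
head (array([0.50259171, 0.22285379, 0.05415162]), np.float64(0.000645738383832689)) [[0.50232864 0.2224364  0.055     ]] [[0.50348418 0.22240813 0.055     ]]
gripTop (array([0.62371989, 0.23815884, 0.0781413 ]), np.float64(0.0006587478789648119)) [[0.62352471 0.23625319 0.078     ]]
bar (array([0.55988263, 0.23120348, 0.07216893]), np.float64(0.00010704801254995855))
reader top corners [[0.7359 0.2851 0.062 ]
 [0.7423 0.2169 0.062 ]
 [0.6537 0.2052 0.062 ]
 [0.6456 0.2727 0.062 ]]
```

```bash
cat >> h.py <<'E'
def tgt(pos,yaw,flip=1,pitch=0):
    """tool y down; tool z along flip*dock-y where dock x has yaw (deg); pitch>0: leans dock x-end down"""
    Q=R.from_euler('z',yaw,degrees=True)*R.from_euler('y',pitch,degrees=True)
    z=np.array([0,flip,0.]);y=np.array([0,0,-1.]);x=np.cross(y,z)
    return np.array(pos,float),Q*R.from_matrix(np.c_[x,y,z])
def plan(pos,Q,s=None):
    s=s or arm.read_state();R0=R.from_quat(s["eef_rot"])
    dl=R0.inv().apply(pos-s["ee_pos"])/.025
    dl2=Q.inv().apply(pos-s["ee_pos"])/.025
    rv=(R0.inv()*Q).as_rotvec()/(np.pi/2)
    print("shift(cur axes)",dl.round(3)," shift(tgt axes)",dl2.round(3)," turn",rv.round(4))
E
python3 - <<'E'
from h import *
s=snap();print(R.from_quat(s["eef_rot"]).as_matrix().round(3))
for f in (1,-1): plan(*tgt((.6235,.237,.16),7.2,f))
t=read_camera("top");sc=read_camera("scene")
b=sc["image"];crop(b,350,0,130,140,4,"pics/mon.png")
E
```

```text
0.25 [0.2648 0.5658 0.222 ] [-0.5  0.1  0. ] 1.001
[[-0.906 -0.    -0.424]
 [ 0.424 -0.001 -0.906]
 [-0.    -1.     0.001]]
shift(cur axes) [-18.57    2.489   5.827]  shift(tgt axes) [ 12.585   2.482 -14.847]  turn [-2.0000e-04  1.6413e+00 -8.0000e-04]
shift(cur axes) [-18.57    2.489   5.827]  shift(tgt axes) [-12.585   2.482  14.847]  turn [-6.000e-04 -3.587e-01  1.000e-04]
```

View pics/mon.png

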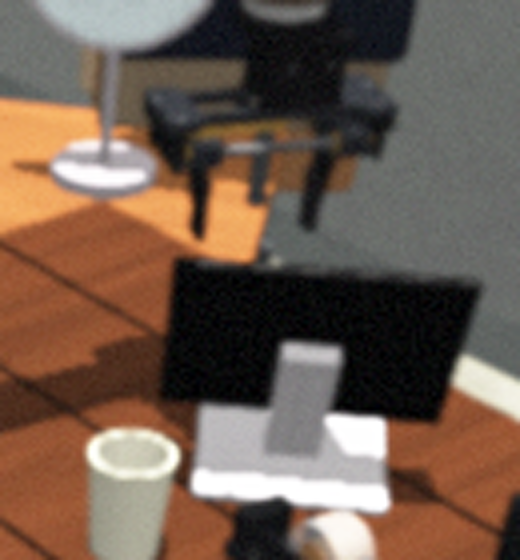

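The crop shows the gripper behind the monitor, whose top edge is at about row 68 of the full image. I'll raise the gripper clear first.

```bash
python3 -m jog '[0,-1,0,0,0,0,1, 0,-1,0,0,0,0,1, 0,-1,0,0,0,0,1, 0,-1,0,0,0,0,1, 0,-1,0,0,0,0,1]'; python3 -m jog '[-1,0,0.3,0,-0.07,0,1, -1,0,0.4,0,-0.07,0,1, -1,0,0.5,0,-0.07,0,1, -1,0,0.6,0,-0.07,0,1, -1,0,0.7,0,-0.078,0,1]'
python3 -c "
from h import *
s=snap();plan(*tgt((.6235,.237,.16),7.2,-1))"
```

```text
clock: 0.98
ee_pos: [0.2649, 0.5659, 0.3483]
eef_rot: [-0.154, -0.69, 0.69, 0.154]
ft_force: [-0.0, 0.8, 0.0]
grip_width: 1.005
clock: 1.6
ee_pos: [0.3754, 0.4778, 0.3476]
eef_rot: [-0.046, 0.706, -0.706, 0.045]
ft_force: [-0.2, 0.5, 0.9]
grip_width: 0.999
1.6 [0.3754 0.4778 0.3476] [-0.2  0.5  0.9] 0.999
shift(cur axes) [-8.606  7.503 10.83 ]  shift(tgt axes) [-8.64   7.505 10.801]  turn [0.0001 0.002  0.    ]
```

```bash
python3 -m jog '[-0.8,0,1,0,0,0,1, -0.8,0,1,0,0,0,1, -0.8,0,1,0,0,0,1, -0.8,0,1,0,0,0,1, -0.8,0,1,0,0,0,1]'; python3 -m jog '[-0.92,0.6,1,0,0,0,1, -0.92,0.8,1,0,0,0,1, -0.92,1,1,0,0,0,1, -0.92,1,1,0,0,0,1, -0.92,1,1,0,0,0,1]'
python3 - <<'E'
from h import *
s=snap();plan(*tgt((.6235,.237,.16),7.2,-1));plan(*tgt((.6235,.237,.043),7.2,-1))
c=read_camera("wrist");cv2.imwrite("pics/w1.png",c["image"][:,:,::-1])
T=toolT(s)
print(proj(c,[[.6237,.237,.078],[.5025,.2226,.055]],T))
E
```

```text
clock: 2.22
ee_pos: [0.4902, 0.366, 0.3476]
eef_rot: [-0.044, 0.706, -0.706, 0.044]
ft_force: [-0.0, 1.0, -0.1]
grip_width: 0.996
clock: 2.85
ee_pos: [0.62, 0.2564, 0.2368]
eef_rot: [-0.044, 0.706, -0.706, 0.044]
ft_force: [-0.1, -0.4, 0.4]
grip_width: 0.998
2.85 [0.62   0.2564 0.2368] [-0.1 -0.4  0.4] 0.998
shift(cur axes) [-0.044  3.07   0.787]  shift(tgt axes) [-0.044  3.07   0.787]  turn [ 0.0001 -0.0007 -0.0001]
shift(cur axes) [-0.044  7.75   0.787]  shift(tgt axes) [-0.044  7.75   0.787]  turn [ 0.0001 -0.0007 -0.0001]
[[339.90145064 178.48334487]
 [336.78161493 260.74563843]]
```

View pics/w1.png

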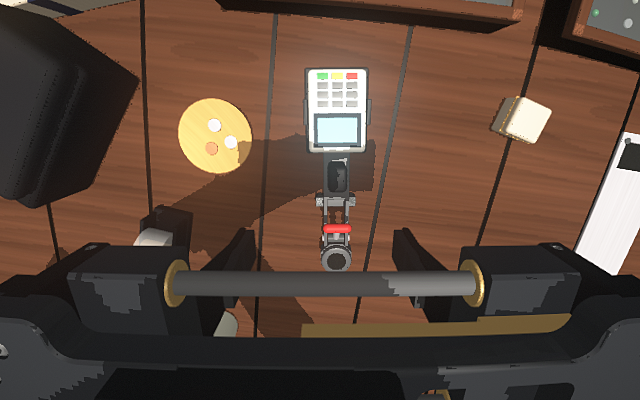

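The wrist view shows the grip top at (338,176) and the head at (336,258), within about 2 px of my prediction. I'll go down and grasp.

```bash
python3 -m jog '[0,1,0.4,0,0,0,1, 0,1,0.37,0,0,0,1, 0,1,0,0,0,0,1, 0,1,0,0,0,0,1, 0,0.8,0,0,0,0,1]'; python3 -m jog '[0,1,0,0,0,0,0.8, 0,1,0,0,0,0,0.6, 0,0.9,0,0,0,0,0.5, 0,0,0,0,0,0,0.45, 0,0,0,0,0,0,0.4]' 20
python3 - <<'E'
from h import *
s=snap();plan(*tgt((.6235,.237,.043),7.2,-1))
c=read_camera("wrist");cv2.imwrite("pics/w2.png",c["image"][:,:,::-1])
E
```

```text
clock: 3.52
ee_pos: [0.6212, 0.2379, 0.1164]
eef_rot: [0.044, -0.706, 0.706, -0.044]
ft_force: [-0.1, 0.2, 0.3]
grip_width: 1.001
clock: 4.15
ee_pos: [0.6223, 0.2384, 0.0461]
eef_rot: [-0.044, 0.706, -0.706, 0.045]
ft_force: [-0.2, 0.4, 0.6]
grip_width: 0.515
4.15 [0.6223 0.2384 0.0461] [-0.2  0.4  0.6] 0.515
shift(cur axes) [-0.04   0.124  0.063]  shift(tgt axes) [-0.04   0.124  0.063]  turn [ 0.0002 -0.0004 -0.0011]
```

View pics/w2.png

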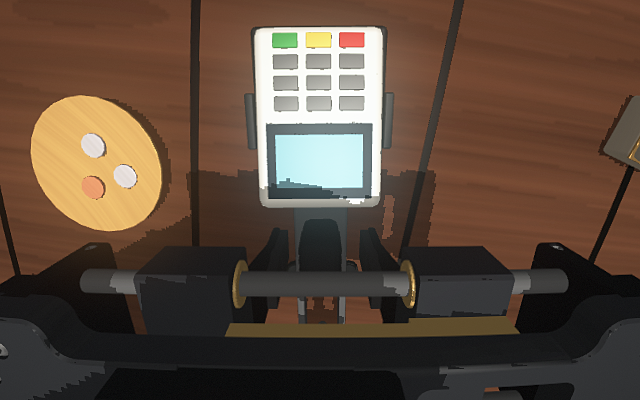

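The fingers stand at about columns 280 and 367 on either side of the grip at 321, so they are centred. Closing now.

```bash
python3 -m jog '[0,0.1,0.05,0,0,0,0.3, 0,0,0,0,0,0,0.15, 0,0,0,0,0,0,0, 0,0,0,0,0,0,0, 0,0,0,0,0,0,0]' 40;python3 -m jog '[0,0,0,0,0,0,0, 0,-0.3,0,0,0,0,0, 0,-1,0,0,0,0,0, 0,-1,0,0,0,0,0, 0,-1,0,0,0,0,0]';python3 -m jog '[0,-0.7,0,0,0,0,0, 0,0,0,0,0,0,0]'
python3 - <<'E'
from h import *
s=snap();plan(*tgt((.595,-.22,.16),-.65,-1))
for n in ("wrist","scene"):
  c=read_camera(n);cv2.imwrite(f"pics/{n}3.png",c["image"][:,:,::-1])
crop(c["image"],340,110,130,120,5,"pics/s3.png")
E
```

```text
clock: 4.82
ee_pos: [0.6223, 0.2378, 0.0433]
eef_rot: [-0.043, 0.706, -0.705, 0.045]
ft_force: [-1.5, 5.4, 2.6]
grip_width: 0.252
clock: 5.45
ee_pos: [0.6197, 0.2347, 0.123]
eef_rot: [0.046, -0.705, 0.707, -0.041]
ft_force: [-0.1, 0.7, -7.7]
grip_width: 0.248
clock: 5.7
ee_pos: [0.6219, 0.2364, 0.143]
eef_rot: [-0.044, 0.706, -0.706, 0.044]
ft_force: [0.5, 0.2, -7.7]
grip_width: 0.249
5.7 [0.6219 0.2364 0.143 ] [ 0.5  0.2 -7.7] 0.249
shift(cur axes) [ 3.325 -0.688 17.983]  shift(tgt axes) [ 0.869 -0.682 18.267]  turn [ 0.0002  0.0862 -0.0004]
```

View pics/s3.png

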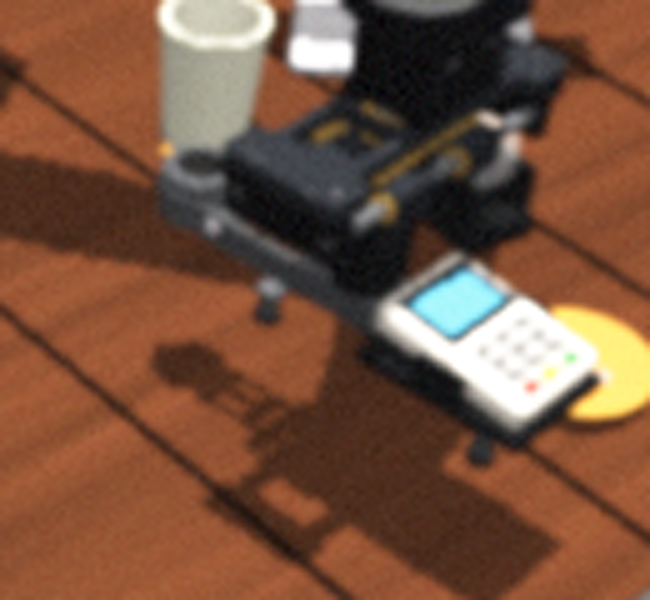

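View pics/wrist3.png

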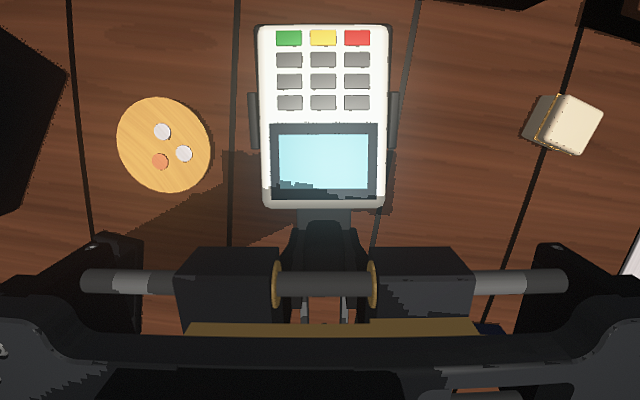

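The dock is held level, with about 7.7 N of weight. Before moving across I'll check the clearance of the wooden hand.

```bash
python3 - <<'E'
from h import *
t=read_camera("top")
print(plane(t,[(444,165),(452,190),(446,185)],.03).round(3),plane(t,[(455,165),(478,165)],.2).round(3))
crop(t["image"],420,130,110,90,6,"pics/hand.png")
E
python3 -m jog '[0.1,-0.2,1,0,0.018,0,0, 0.1,-0.2,1,0,0.018,0,0, 0.1,-0.2,1,0,0.018,0,0, 0.1,-0.2,1,0,0.018,0,0, 0.1,0,1,0,0.014,0,0]';python3 -m jog '[0,0,1,0,0,0,0, 0,0,1,0,0,0,0, 0,0,1,0,0,0,0, 0,0,1,0,0,0,0, 0,0,1,0,0,0,0]';python3 -m jog '[0,0,1,0,0,0,0, 0,0,1,0,0,0,0, 0,0,1,0,0,0,0, 0,0,1,0,0,0,0, 0,0,0.7,0,0,0,0]'
python3 -c "
from h import *
s=snap();plan(*tgt((.595,-.22,.16),-.65,-1))"
```

```text
[[ 0.674 -0.402  0.03 ]
 [ 0.586 -0.425  0.03 ]
 [ 0.603 -0.405  0.03 ]] [[ 0.636 -0.378  0.2  ]
 [ 0.636 -0.448  0.2  ]]
clock: 6.48
ee_pos: [0.618, 0.1094, 0.1635]
eef_rot: [0.005, 0.707, -0.707, -0.004]
ft_force: [0.2, -0.4, -6.6]
grip_width: 0.248
clock: 7.1
ee_pos: [0.6159, -0.0155, 0.1625]
eef_rot: [0.004, 0.707, -0.707, -0.004]
ft_force: [-0.0, 0.7, -6.6]
grip_width: 0.246
clock: 7.72
ee_pos: [0.6145, -0.133, 0.1625]
eef_rot: [0.004, 0.707, -0.707, -0.004]
ft_force: [-0.4, -0.6, -7.2]
grip_width: 0.247
7.725 [ 0.6145 -0.133   0.1625] [-0.4 -0.6 -7.2] 0.247
shift(cur axes) [0.739 0.098 3.489]  shift(tgt axes) [0.742 0.098 3.488]  turn [ 0.0001 -0.0006  0.0002]
```

View pics/hand.png

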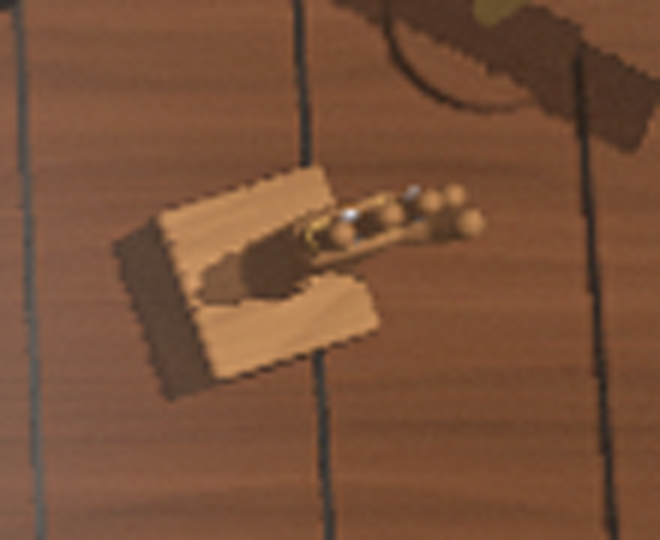

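The nearest part of the wooden hand is at y ≈ -0.40, clear of the gripper body, which reaches -0.315.

```bash
python3 -m jog '[0.2,0,0.9,0,0,0,0, 0.2,0,0.9,0,0,0,0, 0.2,0,0.9,0,0,0,0, 0.14,0,0.79,0,0,0,0, 0,0,0,0,0,0,0]'
python3 -m jog '[0,0.3,0,0,0,0,0, 0,0,0,0,0,0,0]'
python3 - <<'E'
from h import *
s=snap()
for n in ("top","scene","wrist"):
  c=read_camera(n);cv2.imwrite(f"pics/{n}4.png",c["image"][:,:,::-1])
  if n=="top":crop(c["image"],340,120,100,120,5,"pics/t4.png")
  if n=="scene":crop(c["image"],190,150,160,160,4,"pics/s4.png")
E
```

```text
clock: 8.35
ee_pos: [0.5953, -0.2201, 0.1625]
eef_rot: [-0.004, -0.707, 0.707, 0.005]
ft_force: [-0.1, 0.4, -7.6]
grip_width: 0.248
clock: 8.6
ee_pos: [0.5952, -0.2174, 0.1537]
eef_rot: [0.003, 0.707, -0.707, -0.004]
ft_force: [0.0, -0.7, -7.4]
grip_width: 0.25
8.6 [ 0.5952 -0.2174  0.1537] [ 0.  -0.7 -7.4] 0.25
```

View pics/t4.png

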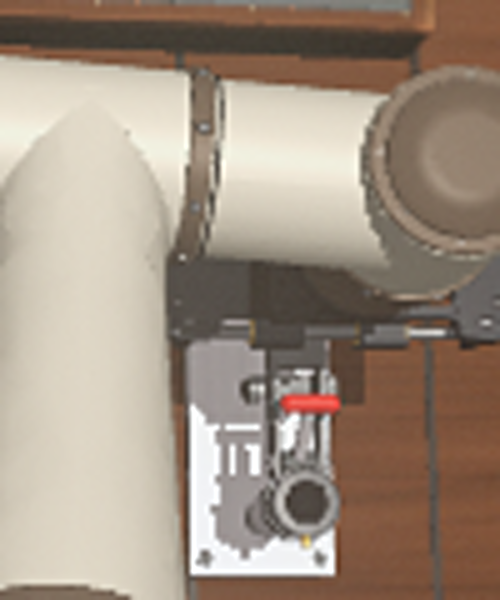

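View pics/s4.png

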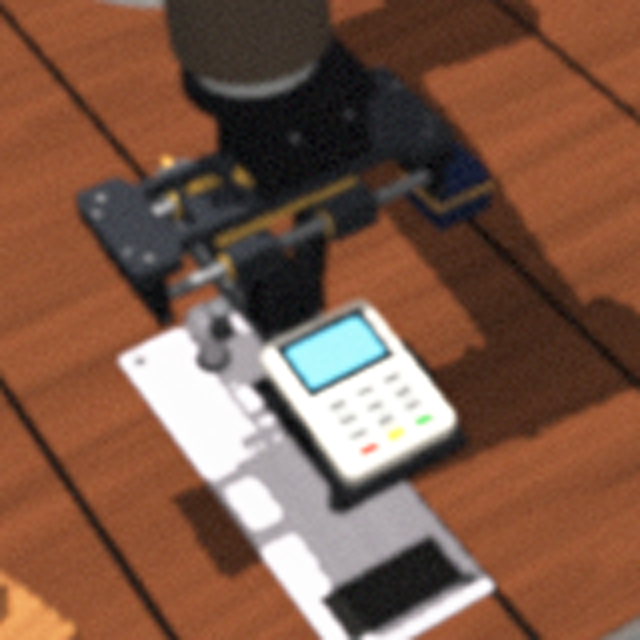

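View pics/wrist4.png

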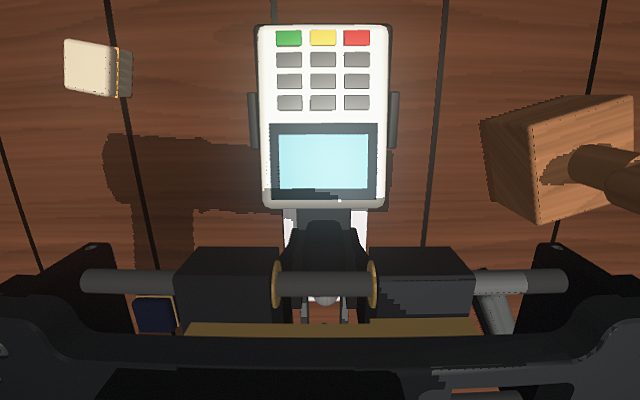

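Run:
```python
from h import *
s=snap();t=read_camera("top");f=lambda p:(p[0]/5+340-.4,p[1]/5+120-.4)
z=s["ee_pos"][2]-.0433
H=plane(t,[f((305,502))],z+.055)[0];B=plane(t,[f((311,403))],z+.075)[0]
print(H,B,np.degrees(np.arctan2(*(B-H)[[1,0]])),s["ee_pos"]-H, np.linalg.norm((B-H)[:2]))
g=t["image"][210:232,392:412].mean(2); print(g.astype(int)[::1])
```

```text
8.75 [ 0.5961 -0.2177  0.155 ] [ 1.  -0.1 -6. ] 0.249
[ 0.47428618 -0.21605216  0.16668863] [ 0.53209508 -0.21738007  0.18668863] -1.315892014355246 [ 0.12177511 -0.00168507 -0.0117    ] 0.05782414788584305
[[151 128  70 202  86  96  95 146 172 141  95  82 131 187  96  93  94  92
   96  92]
 [151 121 140 201  92 116 113 146 172 131 113 115 128 184 116  91  91  92
   92  93]
 [149 120 210 199  96 128 123 121 122 122 122 123 122 160 102  88  92  92
   91  89]
 [151 115 100 201  98 122  98  83  98 102  88  98 116 162 126  88  89  93
   91  93]
 [152 130  60 196 136  96 128 157 162 161 154 144 110 140 128  89  93  92
   92  92]
 [149 134  91  74 102 154 173 162 162 159 156 153 154 125  89  88  90  91
   89  90]
 [176 150 146  86 155 180 168  72  65  65  72 109 151 156 124  94  92  94
   93  95]
 [255 112 146 124 180 175  66  66  71  71  68  65  73 152 149 106  93  94
   94  92]
 [102  87  72 155 181 146  68  71  73  72  72  70  69 109 152 125  86  91
   91  90]
 [ 90  91  83 171 184  66  69  69  73  72  72  70  71  92 155 139  80  89
   88  89]
 [ 95  93  84 175 185  77  70  74  76  74  
[... 277 characters left out ...]
  96  98
   97  97]
 [130 100  88 121  96 174 179 182 102 100 102 168 161 148 121  92  97  98
   96  96]
 [121 128  98  88  77 105 148 175 175 171 165 159 143 142 178  91  94  97
   97  96]
 [114 112 118 110 103 139  77 102 113 149 123 127 147 238 214  86  92  95
   95  93]
 [137 155 152 203 190 132 156 142 109 163 117 222 236 248 213  85  93  95
   94  94]
 [172 253 250 248 248 249 250 251 194 203 207 247 246 245 215  83  93  94
   93  96]
 [250 245 243 243 243 242 243 244 220 237 246 237 243 246 223  81  92  94
   95  92]
 [244 242 242 242 242 241 242 242 242 243 239 155 217 244 251  81  91  91
   90  91]
 [243 241 242 242 241 242 241 241 242 242 211 119 125 205 251  79  89  91
   90  90]]
```

```bash
python3 -m jog '[0.02,1,0.04,0,0,0,0, 0,1,0,0,0,0,0, 0,0.9,0,0,0,0,0, 0,0,0,0,0,0,0]'
python3 - <<'E'
from h import *
P=[];
for i in range(6):
  t=read_camera("top");P.append(arm.read_state()["ee_pos"])
print(np.mean(P,0),np.std(P,0))
s=snap();c=read_camera("scene")
crop(t["image"],360,170,80,80,8,"pics/t5.png")
crop(c["image"],190,150,160,160,4,"pics/s5.png")
w=read_camera("wrist");cv2.imwrite("pics/w5.png",w["image"][:,:,::-1])
E
```

```text
clock: 9.3
ee_pos: [0.5938, -0.2187, 0.0806]
eef_rot: [0.002, 0.707, -0.707, -0.005]
ft_force: [-0.5, -0.9, -6.9]
grip_width: 0.253
[ 0.59623795 -0.21932754  0.08374404] [4.95142835e-04 9.60305468e-05 6.95782100e-04]
9.6 [ 0.5962 -0.2193  0.084 ] [ 0.2  0.3 -7.6] 0.25
```

View pics/t5.png

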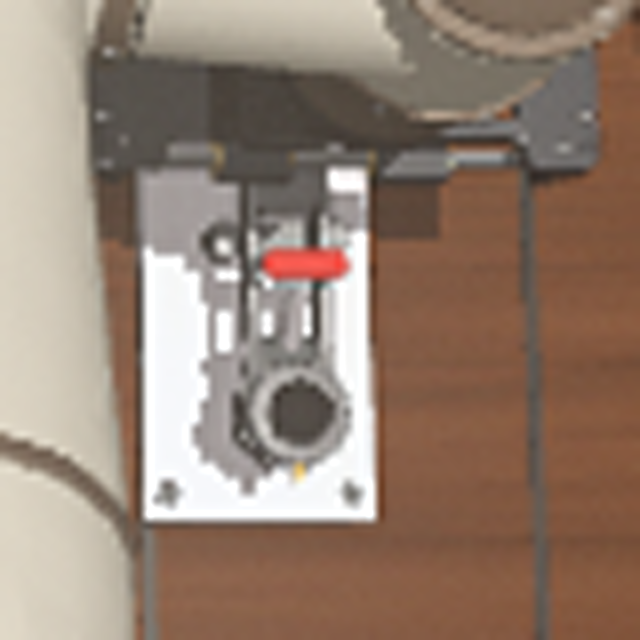

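View pics/s5.png

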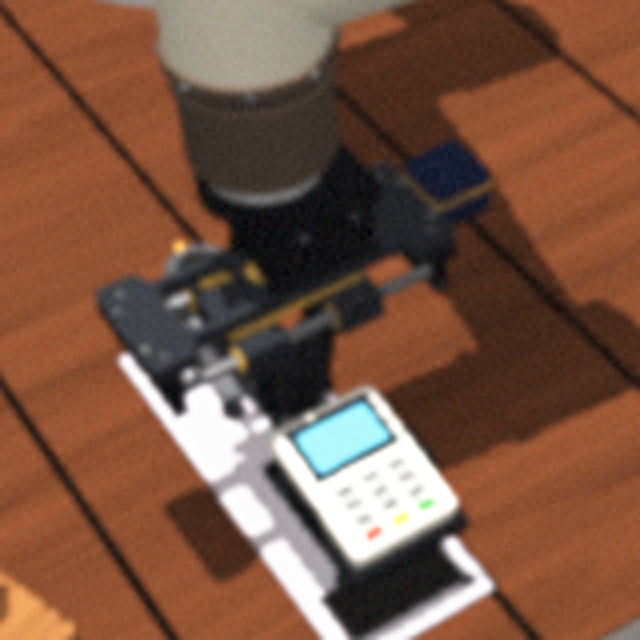

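Run:
```python
from h import *
t=read_camera("top")
g=t["image"].astype(int);m=np.zeros(g.shape[:2],np.uint8)
m[212:230,388:408]=((g.max(2)<95)&(g.max(2)-g.min(2)<25))[212:230,388:408]
n,l,st,ce=cv2.connectedComponentsWithStats(m);i=1+np.argmax(st[1:,4]);print(st[i],ce[i])
P=[]
for _ in range(6):
  read_camera("top");P.append(arm.read_state()["ee_pos"])
p=np.mean(P,0);z=p[2]-.0433+.055
H=plane(t,[(397.06,221.06),ce[i]],z);print(p,H,p-H)
r=((g[:,:,0]>170)&(g[:,:,1]<110)).astype(np.uint8);r[:180]=0;r[235:]=0;r[:,:380]=0;r[:,420:]=0
M=cv2.moments(r);B=plane(t,[(M["m10"]/M["m00"],M["m01"]/M["m00"])],z+.02)[0];print(B,np.degrees(np.arctan2(*(B-H[0])[[1,0]])))
```

```text
[394 218   8   7  43] [397.02325581 221.04651163]
[ 0.59534815 -0.21924455  0.08276587] [[ 0.47578026 -0.21937091  0.09446587]
 [ 0.4758245  -0.21925352  0.09446587]] [[ 1.19567888e-01  1.26359884e-04 -1.17000000e-02]
 [ 1.19523650e-01  8.96976521e-06 -1.17000000e-02]]
[ 0.53223474 -0.21858523  0.11446587] 0.7973415799421255
```

```bash
python3 -m jog '[0.07,0.2,-0.035,0,0,0,0, 0,0.15,0,0,0,0,0, 0,0,0,0,0,0,0]'; python3 -m jog '[0,0.1,0,0,0,0,0, 0,0.1,0,0,0,0,0, 0,0,0,0,0,0,0]';python3 -m jog '[0,0.1,0,0,0,0,0, 0,0.1,0,0,0,0,0, 0,0,0,0,0,0,0]'
```

```text
clock: 10.42
ee_pos: [0.5931, -0.2182, 0.073]
eef_rot: [0.003, 0.707, -0.707, -0.004]
ft_force: [0.6, -0.0, -6.5]
grip_width: 0.247
clock: 10.8
ee_pos: [0.5934, -0.2183, 0.0685]
eef_rot: [0.004, 0.707, -0.707, -0.004]
ft_force: [0.7, 0.9, -7.7]
grip_width: 0.25
clock: 11.18
ee_pos: [0.5933, -0.2183, 0.0634]
eef_rot: [0.003, 0.707, -0.707, -0.004]
ft_force: [-0.2, -0.6, -7.3]
grip_width: 0.248
```

```bash
python3 -m jog '[0,0.08,0,0,0,0,0, 0,0.04,0,0,0,0,0, 0,0,0,0,0,0,0]'; python3 -m jog '[0,0.08,0,0,0,0,0, 0,0,0,0,0,0,0]';python3 -m jog '[0,0.08,0,0,0,0,0, 0,0,0,0,0,0,0]'
```

```text
clock: 11.55
ee_pos: [0.5937, -0.2184, 0.0609]
eef_rot: [-0.004, -0.707, 0.707, 0.004]
ft_force: [0.8, -0.9, -8.3]
grip_width: 0.254
clock: 11.8
ee_pos: [0.594, -0.2185, 0.059]
eef_rot: [-0.004, -0.707, 0.707, 0.003]
ft_force: [0.1, -1.5, -7.0]
grip_width: 0.25
clock: 12.05
ee_pos: [0.5942, -0.2185, 0.0575]
eef_rot: [-0.004, -0.707, 0.707, 0.003]
ft_force: [1.1, -1.2, -2.9]
grip_width: 0.251
```

```bash
python3 -m jog '[0,0.07,0,0,0,-0.0085,0, 0,0,0,0,0,0,0]'; python3 -m jog '[0,0.07,0,0,0,-0.0085,0, 0,0,0,0,0,0,0]'
python3 - <<'E'
from h import *
s=snap();t=read_camera("top");c=read_camera("scene");crop(t["image"],360,170,80,80,8,"pics/t6.png")
crop(c["image"],190,150,160,160,4,"pics/s6.png")
E
```

```text
clock: 12.3
ee_pos: [0.5944, -0.2185, 0.0554]
eef_rot: [0.001, -0.707, 0.707, 0.008]
ft_force: [2.9, -0.5, -2.6]
grip_width: 0.253
clock: 12.55
ee_pos: [0.5945, -0.2185, 0.0535]
eef_rot: [0.005, -0.707, 0.707, 0.012]
ft_force: [3.2, -1.3, -2.2]
grip_width: 0.251
12.55 [ 0.5945 -0.2185  0.0535] [ 3.2 -1.3 -2.2] 0.251
```

View pics/t6.png

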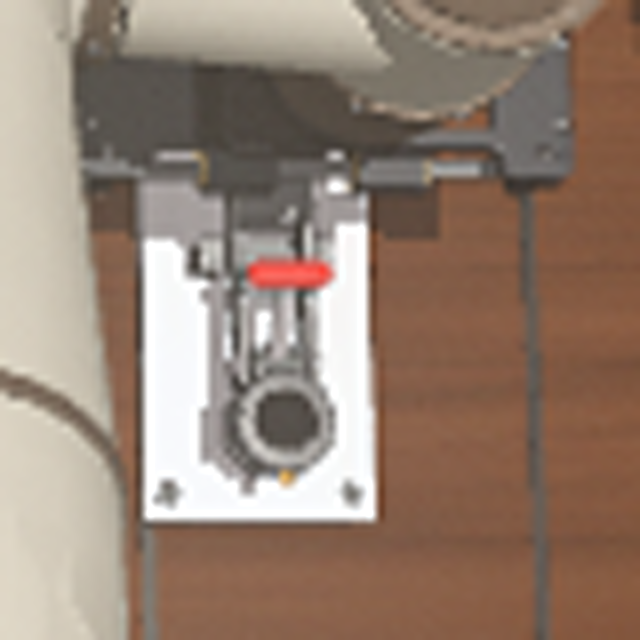

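View pics/s6.png

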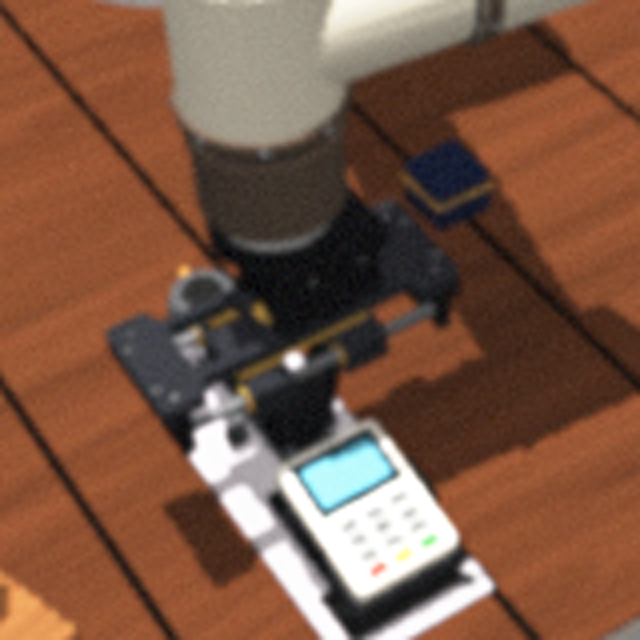

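The head is seated on the ball (dark top disc at (286,418) in the top crop), and the reader lies along the plate. Releasing.

```bash
python3 -m jog '[0,0,0,0,0,0,0.3, 0,0,0,0,0,0,0.4, 0,0,0,0,0,0,0.5, 0,0,0,0,0,0,0.6]'; python3 -m jog '[0,-0.6,0,0,0,0,0.7, 0,-1,0,0,0,0.017,0.7, 0,-1,0,0,0,0,0.7, 0,-1,0,0,0,0,0.7, 0,0,0,0,0,0,0.7]'
python3 - <<'E'
from h import *
s=snap();t=read_camera("top");c=read_camera("scene");crop(t["image"],360,170,80,80,8,"pics/t7.png")
crop(c["image"],190,150,160,160,4,"pics/s7.png")
plan(*tgt((.474,-.2185,.12),-.7,-1))
w=read_camera("wrist");cv2.imwrite("pics/w7.png",w["image"][:,:,::-1])
E
```

```text
clock: 13.15
ee_pos: [0.5933, -0.2183, 0.0534]
eef_rot: [-0.006, 0.707, -0.707, -0.013]
ft_force: [-0.0, -0.8, 0.2]
grip_width: 0.528
clock: 13.78
ee_pos: [0.5964, -0.2187, 0.147]
eef_rot: [-0.006, -0.707, 0.708, 0.001]
ft_force: [-0.1, 0.6, -0.7]
grip_width: 0.703
13.775 [ 0.5964 -0.2187  0.147 ] [-0.1  0.6 -0.7] 0.703
shift(cur axes) [4.816 0.944 0.065]  shift(tgt axes) [4.816 0.947 0.071]  turn [ 0.0002  0.0009 -0.0003]
```

View pics/t7.png

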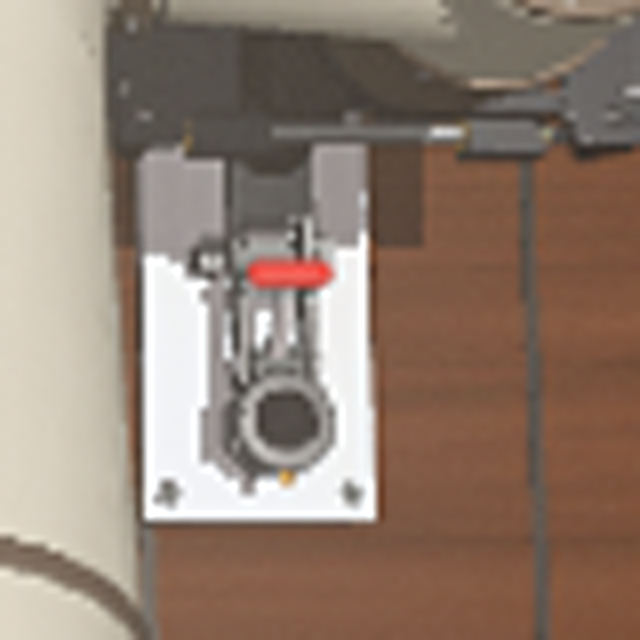

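View pics/s7.png

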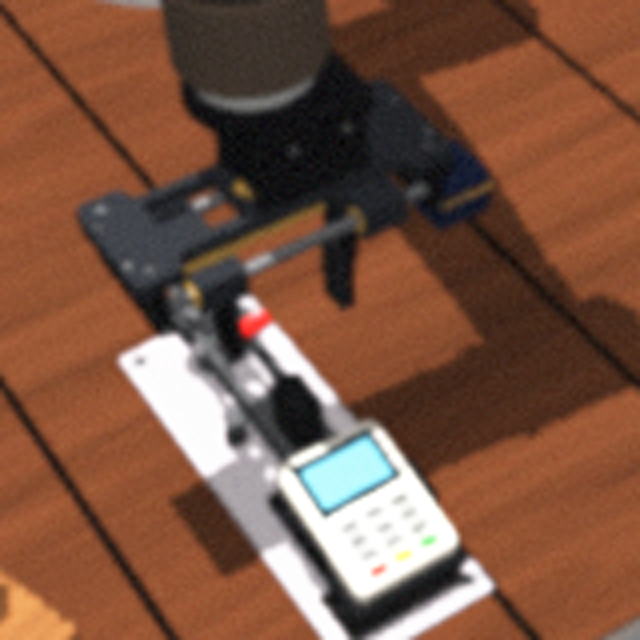

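View pics/w7.png

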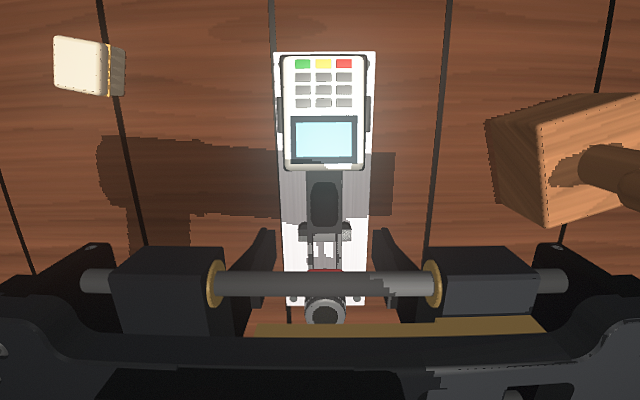

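Released: the dock sits along the plate with its feet down, the lever up (red bar at (290,272) in the crop) and the head at (286,418). Now I'll shut the fingers and move over the head.

```bash
python3 -m jog '[1,0,0,0,0,0,0.3, 1,0,0,0,0,0,0, 1,0,0,0,0,0,0, 1,0.2,0,0,0,0,0, 0.8,0.3,0,0,0,0,0]' 40
python3 - <<'E'
from h import *
P=[]
for _ in range(5):
  t=read_camera("top");P.append(arm.read_state()["ee_pos"])
snap();print("head",plane(t,[(395.31,221.81)],.068))
p=np.mean(P,0);print(p);s=arm.read_state();s=dict(s);s["ee_pos"]=p
plan(*tgt((.474,-.2185,.075),-.7,-1),s)
E
```

```text
clock: 14.55
ee_pos: [0.473, -0.2169, 0.1298]
eef_rot: [0.003, 0.707, -0.707, -0.004]
ft_force: [0.2, 0.4, 0.1]
grip_width: 0.221
14.8 [ 0.4754 -0.2172  0.1307] [ 0.  -0.9  0.3] 0.026
head [[ 0.47504448 -0.21870334  0.068     ]]
[ 0.47293884 -0.21689396  0.12979895]
shift(cur axes) [-0.043  2.192  0.063]  shift(tgt axes) [-0.043  2.192  0.064]  turn [-0.0002  0.0013 -0.0002]
```

```bash
python3 -m jog '[-0.05,1,0.06,0,0,0,0, 0,1,0,0,0,0,0, 0,0.1,0,0,0,0,0, 0,0,0,0,0,0,0]'; python3 -m jog '[0,0.1,0,0,0,0,0, 0,0,0,0,0,0,0]';python3 -m jog '[0,0.1,0,0,0,0,0, 0,0,0,0,0,0,0]'
```

```text
clock: 15.3
ee_pos: [0.4769, -0.2187, 0.0787]
eef_rot: [-0.004, -0.707, 0.707, 0.003]
ft_force: [-0.0, -0.3, -0.4]
grip_width: 0.004
clock: 15.55
ee_pos: [0.4762, -0.2186, 0.0764]
eef_rot: [-0.004, -0.707, 0.707, 0.003]
ft_force: [-0.5, 0.4, -0.8]
grip_width: 0.002
clock: 15.8
ee_pos: [0.4757, -0.2186, 0.0733]
eef_rot: [0.004, 0.707, -0.707, -0.004]
ft_force: [-0.4, 0.4, -0.5]
grip_width: 0.002
```

```bash
python3 -m jog '[0,0.1,0,0,0,0,0, 0,0,0,0,0,0,0]';python3 -m jog '[0,0.06,0,0,0,0,0, 0,0,0,0,0,0,0]'
```

```text
clock: 16.05
ee_pos: [0.4761, -0.2187, 0.0713]
eef_rot: [-0.004, -0.707, 0.707, 0.003]
ft_force: [-1.0, 0.8, 4.8]
grip_width: 0.002
clock: 16.3
ee_pos: [0.4761, -0.2187, 0.0707]
eef_rot: [-0.004, -0.707, 0.707, 0.003]
ft_force: [-2.9, 1.7, 11.3]
grip_width: 0.001
```

```bash
python3 -m jog '[0,0.03,0,0,0,0,0, 0,0,0,0,0,0,0]';python3 -m jog '[0,0.03,0,0,0,0,0, 0,0,0,0,0,0,0]'
```

```text
clock: 16.55
ee_pos: [0.4761, -0.2187, 0.0703]
eef_rot: [-0.004, -0.707, 0.707, 0.003]
ft_force: [-1.5, 1.8, 12.3]
grip_width: 0.006
clock: 16.8
ee_pos: [0.476, -0.2187, 0.0696]
eef_rot: [-0.004, -0.707, 0.707, 0.003]
ft_force: [-3.8, 3.0, 12.3]
grip_width: 0.004
```

```bash
python3 -m jog '[0,0.04,0,0,0,0,0, 0,0,0,0,0,0,0]';python3 -m jog '[0,0.04,0,0,0,0,0, 0,0,0,0,0,0,0]';python3 -m jog '[0,0.04,0,0,0,0,0, 0,0,0,0,0,0,0]'
```

```text
clock: 17.05
ee_pos: [0.4759, -0.2187, 0.0686]
eef_rot: [-0.004, -0.707, 0.707, 0.003]
ft_force: [-4.5, 3.2, 14.0]
grip_width: 0.004
clock: 17.3
ee_pos: [0.4758, -0.2187, 0.0675]
eef_rot: [-0.003, -0.707, 0.707, 0.003]
ft_force: [-4.4, 2.4, 12.4]
grip_width: 0.007
clock: 17.55
ee_pos: [0.4757, -0.2187, 0.0665]
eef_rot: [-0.003, -0.707, 0.707, 0.004]
ft_force: [-2.6, 3.0, 11.7]
grip_width: 0.009
```

```bash
python3 -m jog '[0,0.04,0,0,0,0,0, 0,0,0,0,0,0,0]';python3 -m jog '[0,0.04,0,0,0,0,0, 0,0,0,0,0,0,0]';python3 -m jog '[0,0.04,0,0,0,0,0, 0,0,0,0,0,0,0]'
```

```text
clock: 17.8
ee_pos: [0.4756, -0.2187, 0.0654]
eef_rot: [-0.003, -0.707, 0.707, 0.004]
ft_force: [-3.1, 2.2, 12.6]
grip_width: 0.004
clock: 18.05
ee_pos: [0.4756, -0.2187, 0.0646]
eef_rot: [-0.003, -0.707, 0.707, 0.004]
ft_force: [-3.6, 2.6, 13.3]
grip_width: 0.01
clock: 18.3
ee_pos: [0.4756, -0.2187, 0.0644]
eef_rot: [-0.003, -0.707, 0.707, 0.003]
ft_force: [-6.4, 3.9, 18.6]
grip_width: 0.007
```

```bash
python3 -m jog '[0,0.025,0,0,0,0,0, 0,0,0,0,0,0,0]'
```

```text
clock: 18.55
ee_pos: [0.4756, -0.2187, 0.0643]
eef_rot: [-0.003, -0.707, 0.707, 0.003]
ft_force: [-6.5, 3.4, 22.1]
grip_width: 0.003
```

The push went down at a steady 12–14 N, then stopped hard: at z ≈ 0.0644 the force rose from 13 to 22 N with almost no travel. That puts the ball centre at about 0.0395, matching what I saw. Retracting to look at the lever.

```bash
python3 -m jog '[0,-0.3,0,0,0,0,0, 0,-0.8,0,0,0,0,0, 0,-0.9,0,0,0,0,0, -0.9,0,0,0,0,0,0, -0.9,0,0,0,0,0,0]'
python3 - <<'E'
from h import *
P=[]
for _ in range(4):
  t=read_camera("top");P.append(arm.read_state()["ee_pos"])
snap();p=np.mean(P,0)
s=dict(arm.read_state());T=toolT(s);w=read_camera("wrist");c=read_camera("scene")
g=t["image"].astype(int)
def red(g,y0,y1,x0,x1):
  r=((g[:,:,0]>150)&(g[:,:,1]<100)&(g[:,:,2]<100)).astype(np.uint8);m=np.zeros_like(r);m[y0:y1,x0:x1]=r[y0:y1,x0:x1];M=cv2.moments(m)
  return (M["m10"]/max(M["m00"],1),M["m01"]/max(M["m00"],1),M["m00"])
a=red(g,180,235,370,430);print(a,plane(t,[a[:2]],.084) if a[2] else 0)
b=red(c["image"].astype(int),150,290,190,330);print(b,plane(c,[b[:2]],.084) if b[2] else 0)
crop(t["image"],360,170,80,80,8,"pics/t8.png");crop(c["image"],190,150,160,160,4,"pics/s8.png")
s["ee_pos"]=p;plan(*tgt((.530,-.2185,.0895),-.7,-1),s)
E
```

```text
clock: 19.18
ee_pos: [0.5214, -0.2191, 0.1113]
eef_rot: [0.004, 0.707, -0.707, -0.004]
ft_force: [-0.7, -0.6, -0.7]
grip_width: 0.007
19.375 [ 0.5202 -0.2189  0.1104] [0.1 0.5 0.3] 0.001
(0.0, 0.0, 0.0) 0
(261.01717647058825, 221.98070588235294, 4250.0) [[ 0.51635387 -0.18036397  0.084     ]]
shift(cur axes) [-0.315  0.847 -0.026]  shift(tgt axes) [-0.314  0.848 -0.027]  turn [0.0004 0.0009 0.0011]
```

View pics/s8.png

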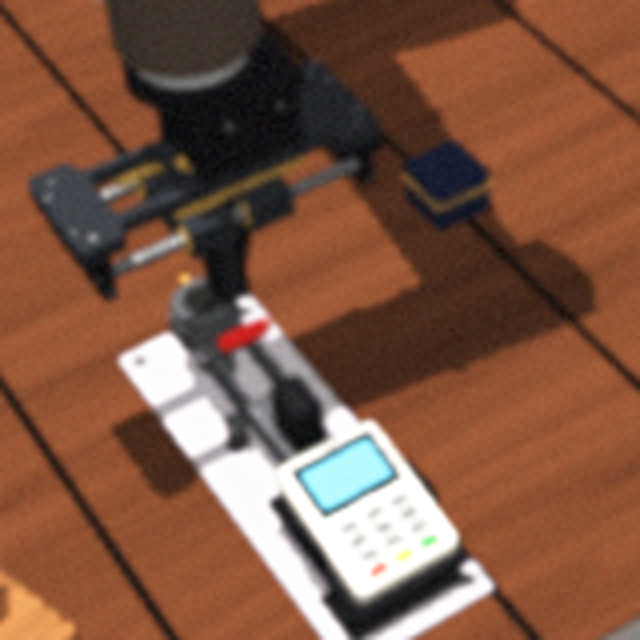

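View pics/t8.png

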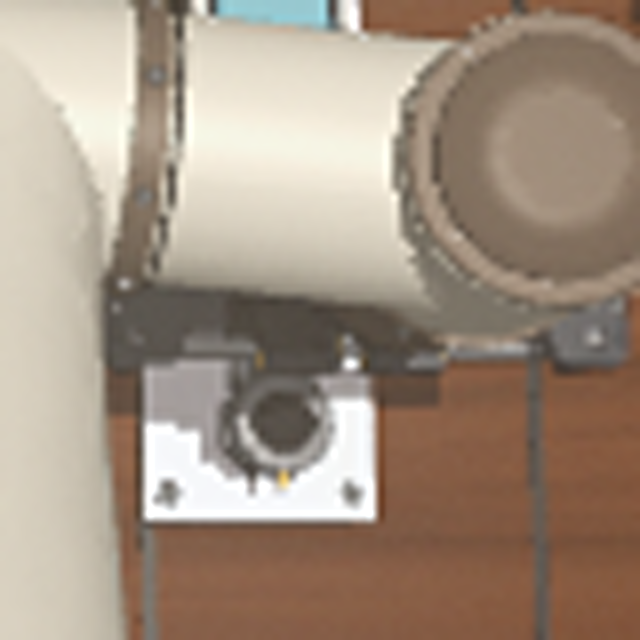

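Run:
```python
from h import *
c=read_camera("scene");print(plane(c,[(250.4,233.6)],.084),proj(c,[[.530,-.219,.0835],[.4745,-.2185,.0645]]))
```

```text
[[ 0.53585069 -0.22170996  0.084     ]] [[250.22175671 231.86123996]
 [240.58116835 224.11666888]]
```

The scene view shows the red bar at (250,234) against a predicted (250,232), so the lever is still up. The head is as predicted. Lowering onto the bar.

```bash
python3 -m jog '[-0.33,0.4,-0.02,0,0,0,0, 0,0.25,0,0,0,0,0, 0,0,0,0,0,0,0]';python3 -m jog '[0,0.1,0,0,0,0,0, 0,0,0,0,0,0,0]';python3 -m jog '[0,0.1,0,0,0,0,0, 0,0,0,0,0,0,0]'
```

```text
clock: 19.9
ee_pos: [0.5284, -0.2185, 0.0938]
eef_rot: [0.003, 0.707, -0.707, -0.005]
ft_force: [0.3, 0.2, 0.5]
grip_width: 0.002
clock: 20.15
ee_pos: [0.529, -0.2186, 0.0923]
eef_rot: [0.004, 0.707, -0.707, -0.004]
ft_force: [0.9, -0.3, 0.2]
grip_width: 0.006
clock: 20.4
ee_pos: [0.5289, -0.2186, 0.0898]
eef_rot: [0.004, 0.707, -0.707, -0.004]
ft_force: [1.0, 0.0, -1.0]
grip_width: 0.002
```

```bash
python3 -m jog '[0,0.08,0,0,0,0,0, 0,0,0,0,0,0,0]';python3 -m jog '[-0.06,0.06,0,0,0,0,0, 0,0,0,0,0,0,0]'
```

```text
clock: 20.65
ee_pos: [0.529, -0.2186, 0.0878]
eef_rot: [0.004, 0.707, -0.707, -0.004]
ft_force: [0.2, -0.2, -0.5]
grip_width: 0.004
clock: 20.9
ee_pos: [0.5305, -0.2187, 0.0866]
eef_rot: [-0.004, -0.707, 0.707, 0.004]
ft_force: [-1.3, 0.6, 2.9]
grip_width: 0.006
```

```bash
python3 -m jog '[-0.08,0.08,0,0,0,0,0, 0,0,0,0,0,0,0]';python3 -m jog '[-0.08,0.08,0,0,0,0,0, 0,0,0,0,0,0,0]'
```

```text
clock: 21.15
ee_pos: [0.533, -0.2187, 0.0846]
eef_rot: [-0.004, -0.707, 0.707, 0.003]
ft_force: [-1.2, 0.4, 3.8]
grip_width: 0.004
clock: 21.4
ee_pos: [0.5352, -0.2188, 0.0825]
eef_rot: [-0.004, -0.707, 0.707, 0.003]
ft_force: [-1.0, 0.4, 4.0]
grip_width: 0.004
```

Contact at about 4–5 N and the lever is moving; I'll follow its arc.

```bash
python3 -m jog '[-0.08,0.1,0,0,0,0,0, -0.07,0.1,0,0,0,0,0, 0,0,0,0,0,0,0]';python3 -m jog '[-0.06,0.1,0,0,0,0,0, -0.06,0.1,0,0,0,0,0, 0,0,0,0,0,0,0]';python3 -m jog '[-0.05,0.1,0,0,0,0,0, -0.04,0.1,0,0,0,0,0, 0,0,0,0,0,0,0]'
```

```text
clock: 21.78
ee_pos: [0.5397, -0.2188, 0.0778]
eef_rot: [-0.005, -0.707, 0.707, 0.003]
ft_force: [-0.0, 0.8, 4.3]
grip_width: 0.009
clock: 22.15
ee_pos: [0.5432, -0.2188, 0.0731]
eef_rot: [-0.005, -0.707, 0.707, 0.002]
ft_force: [1.7, 0.5, 4.4]
grip_width: 0.008
clock: 22.52
ee_pos: [0.546, -0.2188, 0.0684]
eef_rot: [-0.005, -0.707, 0.707, 0.002]
ft_force: [1.4, 1.7, 4.9]
grip_width: 0.002
```

```bash
python3 -m jog '[-0.04,0.1,0,0,0,0,0, -0.03,0.1,0,0,0,0,0, 0,0,0,0,0,0,0]';python3 -m jog '[-0.02,0.1,0,0,0,0,0, 0,0,0,0,0,0,0]';python3 -m jog '[-0.01,0.1,0,0,0,0,0, 0,0,0,0,0,0,0]'
```

```text
clock: 22.9
ee_pos: [0.5483, -0.2189, 0.0637]
eef_rot: [-0.006, -0.707, 0.707, 0.001]
ft_force: [2.3, 1.4, 5.7]
grip_width: 0.003
clock: 23.15
ee_pos: [0.5492, -0.2189, 0.0614]
eef_rot: [-0.006, -0.707, 0.708, 0.001]
ft_force: [2.1, 1.1, 5.3]
grip_width: 0.011
clock: 23.4
ee_pos: [0.55, -0.2189, 0.0591]
eef_rot: [-0.006, -0.707, 0.708, 0.0]
ft_force: [2.9, 2.3, 6.4]
grip_width: 0.003
```

```bash
python3 -m jog '[0,0.06,0,0,0,0,0, 0,0,0,0,0,0,0]';python3 -m jog '[0,0.06,0,0,0,0,0, 0,0,0,0,0,0,0]'
```

```text
clock: 23.65
ee_pos: [0.5503, -0.2189, 0.0578]
eef_rot: [-0.007, -0.707, 0.708, -0.0]
ft_force: [3.3, 1.7, 6.8]
grip_width: 0.002
clock: 23.9
ee_pos: [0.5507, -0.2189, 0.0566]
eef_rot: [-0.007, -0.707, 0.708, -0.0]
ft_force: [4.1, 1.9, 8.2]
grip_width: 0.006
```

```bash
python3 -m jog '[0,0.05,0,0,0,0,0, 0,0,0,0,0,0,0]';python3 -m jog '[0,0.05,0,0,0,0,0, 0,0,0,0,0,0,0]'
```

```text
clock: 24.15
ee_pos: [0.5508, -0.219, 0.0563]
eef_rot: [-0.007, -0.706, 0.708, -0.001]
ft_force: [1.3, 4.1, 12.7]
grip_width: 0.008
clock: 24.4
ee_pos: [0.5509, -0.219, 0.0561]
eef_rot: [-0.007, -0.706, 0.708, -0.001]
ft_force: [0.2, 4.0, 18.8]
grip_width: 0.002
```

```bash
python3 -m jog '[0,0.02,0,0,0,0,0, 0,0,0,0,0,0,0]';python3 -m jog '[0,-0.3,0,0,0,0,0, 0,-0.9,0,0,0,0,0, 0,-1,0,0,0,0,0, 0,-1,0,0,0,0,0, 0,-1,0,0,0,0,0]';python3 -m jog '[0,-1,0,0,0,0,0, 0,-1,-1,0,0,0,0, 0,0,-1,0,0,0,0, 0,0,-1,0,0,0,0, 0,0,-1,0,0,0,0]';python3 -m jog '[0,0,-1,0,0,0,0, 0,0,-1,0,0,0,0, 0,0,-1,0,0,0,0, 0,0,-1,0,0,0,0, 0,0,-1,0,0,0,0]'
python3 - <<'E'
from h import *
s=snap();t=read_camera("top");c=read_camera("scene");w=read_camera("wrist")
crop(t["image"],360,130,80,110,5,"pics/t9.png");crop(c["image"],200,190,120,120,5,"pics/s9.png")
cv2.imwrite("pics/top9.png",t["image"][:,:,::-1])
E
```

```text
clock: 24.65
ee_pos: [0.5509, -0.219, 0.056]
eef_rot: [-0.007, -0.706, 0.708, -0.001]
ft_force: [0.7, 4.2, 18.9]
grip_width: 0.003
clock: 25.28
ee_pos: [0.5453, -0.2187, 0.1558]
eef_rot: [0.003, 0.707, -0.707, -0.005]
ft_force: [0.8, -0.4, -0.5]
grip_width: 0.006
clock: 25.9
ee_pos: [0.5465, -0.118, 0.2052]
eef_rot: [0.003, 0.707, -0.707, -0.005]
ft_force: [0.5, 0.3, -0.5]
grip_width: 0.003
clock: 26.52
ee_pos: [0.5478, 0.0069, 0.2051]
eef_rot: [-0.003, -0.707, 0.707, 0.005]
ft_force: [0.5, -0.7, 0.2]
grip_width: 0.005
26.525 [0.5478 0.0069 0.2051] [ 0.5 -0.7  0.2] 0.005
```

View pics/t9.png

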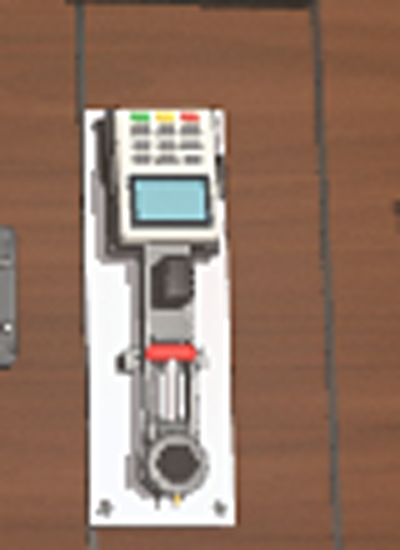

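View pics/s9.png

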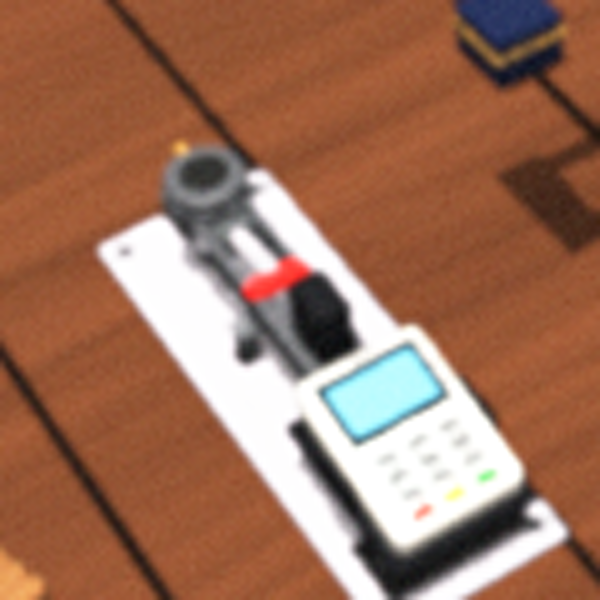

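View pics/top9.png

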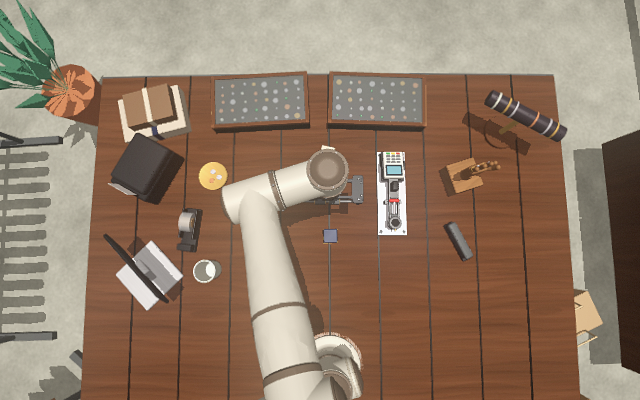

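The dock lies along the plate with its lever flat near the grip, and the other objects look unmoved. I'll take one numeric check before handing in.

Run:
```python
from h import *
t=read_camera("top");c=read_camera("scene")
ft=lambda p:(p[0]/5+360-.4,p[1]/5+130-.4);fs=lambda p:(p[0]/5+200-.4,p[1]/5+190-.4)
for n,a,b in [("head top",(177,460),(206,176)),("bar",(171,353),(276,281))]:
  o1,d1=rays(t,[ft(a)]);o2,d2=rays(c,[fs(b)]);print(n,tri(o1,d1[0],o2,d2[0]))
a=cv2.imread("pics/top0.png").astype(int);b=t["image"][:,:,::-1].astype(int)
for n,(x0,y0,x1,y1) in dict(navy=(320,226,340,246),stapler=(440,215,475,265),dish=(195,160,230,192),cup=(190,256,224,286),tape=(172,204,206,256),hand=(440,150,505,198)).items():
  print(n,np.abs(a-b)[y0:y1,x0:x1].mean().round(1))
print(np.round(arm.read_state()["dq"],3))
```

```text
head top (array([ 0.4759794 , -0.21869047,  0.06333485]), np.float64(0.0002331901560936222))
bar (array([ 0.54864846, -0.21982492,  0.04967575]), np.float64(0.0013315458650803482))
navy 8.9
stapler 12.9
dish 14.1
cup 8.6
tape 7.2
hand 12.4
[-0.012 -0.006  0.004  0.003 -0.    -0.001]
```

```bash
python3 -c "
from h import *
order.close_job();snap()"
```

```text
the job is handed in; nothing more can be done
the job is handed in; nothing more can be done
```

The dock is hitched on the stand and latched, and I handed the job in at about 27 s of the 72 s allowed. The arm was clear of everything.

- **Seating:** I carried the dock by its grip, set the socket over the ball and let go. With the lever still up, I pressed the head down. It moved at a steady 12–14 N, then stopped hard at 22 N with the head top about 64 mm above the counter, which puts the ball centre at about 39.5 mm.
- **Latch:** I pressed the red bar along its arc at 4–8 N without any jam, down to a hard stop. The force peaked at about 19 N there.
- **Last checks on the dock:** The final pictures put the head top at about 63 mm and the bar at about 50 mm, against an expected 51 mm for fully down. The bar lies about 73 mm along from the socket, against an expected 75 mm, which is within camera error. The dock lies along the plate with its reader end over it. I judged that the rear feet are on the plate from the pictures, without measuring it.
- **Other objects:** They look unmoved in the top picture, and nothing I felt suggested I touched them. A pixel comparison with the first picture showed small differences at every object it covered (navy ring box, stapler, dish, cup, tape dispenser and wooden hand). I took these for camera noise and did not look into them further. The beige ring box was partly hidden by the arm in the last top view, so I did not check it.

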